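# Roll the sample cylinder onto the reader's line

## Robot

A 6-joint arm with a two-finger parallel gripper is mounted at the origin on the work surface. World frame = base frame: x ahead of the robot, y to its left, z up, the work surface at z = 0. Lengths are in mm, angles in rad, forces in N, time in s.
With the tool pointing down it reaches from about 275 to 750 mm from the base axis. Payload 10.2 kg.
Tool frame: the origin (TCP) lies midway between the tips of the shut fingers; the grasp point (between the pads) lies 19 mm behind it; z points along the fingers, y is the direction in which the jaws open and shut (so a half turn about z gives the same grasp; the last joint's range is limited). The gripper opens to 85 mm and grips with 20 to 120 N. Pads are 22 mm wide; open, the fingers measure 114 mm over their backs; the gripper's body (76 mm by 85 mm) begins 54 mm behind the grasp point. The pads swing forward as they close: fully open they stand 13 mm farther back than shut.
Start: joints at [-1.348, 0.313, 1.498, -0, 1.331, -0.223], TCP at [226.358, -473.702, 231.294] pointing down, gripper open.
Joint ranges: [-2.94, 2.94], [-0.97, 2.17], [0.19, 2.56], [-1.23, 4.37], [0.02, 3.11], [-2.88, 2.88]. Speed limits (rad/s): [2.39, 2.39, 3.01, 3.14, 3.14, 3.14].

## Interface

Orientations are given as a unit quaternion [w, x, y, z].
In Python, from rig import sense, capture, finish_job, search_frame, trace gives the robot as it stands.
- The arm moves only by the tool arm_command, never from a script. Its argument "steps" is one flat list of numbers, 5 for each row, row after row: the shift along the world's x, y, z in units of 50 mm (1.0 is 50 mm), then the turn about the world's z in units of 5 degrees (1.0 is 5 degrees), then the opening in per cent of the stroke, from 0 (shut) to 100 (fully open). In form: [dx, dy, dz, twist, fingers, dx, dy, dz, twist, fingers, ...]. A call has 1 to 5 rows; each row shifts and turns the commanded pose from where the row before left it; what a row does not reach is not made up. A row lasts 1/8 s, in which the tool goes at most 62.5 mm and 10.7 degrees, less where a joint would pass 70% of its speed; a pose out of reach is approached as far as the arm can. A call is refused whole if a number of a shift passes 1 or a number of a turn 1, either way. A call with a gripper value outside its range is refused whole. The fingers move at their own pace and stop on an object; "grip_force" is the grip in N (left out, the last holds). Time passes only in rows, so rows that do not move let the fingers close. It gives the time, the measured TCP pose, the force and the opening at its end, in the units of the state.
- sense(): the state, without advancing time (a new reading comes with each control period).
- capture(name): name is "side" or "top"; returns a dict with "frame" (480x640x3 uint8, blue, green, red), "fov_y" (degrees; the focal length in pixels is half the picture's height over the tangent of half this angle, whatever the lens; pixels are square), "cx", "cy" (the principal point, pixels), "extrinsics" (4x4, takes a point from world to camera coordinates). Camera axes: x right, y down, z forward; pixel columns grow to the right and rows downward; lengths in mm; the calibration is good to about 2 mm. A picture is of the moment at which its call begins. There is no depth.
- finish_job(): hands the job in, once; it reports no verdict.
Trained networks look in a picture, given as the dict that the camera call returned (one of the last four; its "shot" number tells which), for a name from the list of things; names that differ only in an ending like _2 or _b are one class to them, and where a whole thing is asked for, a point or a joint stands for the part that bears it (a point fixed in the world has none). Each returns a list of dicts, best first, with "score" (0 to 1); they miss things now and then, are a little off and sometimes report something else, mostly with a low value. They report only what shows in the picture. A call takes as long as a camera call. They do not tell look-alikes from the thing itself.
- search_frame(picture, target): "point" ([x, y, z] in mm, in world coordinates, good to about 4 mm: the middle of the surface that is visible of it).
- trace(picture, target): "mask" (480x640 bool, what is visible of it).
The state is a dict: "time_s": time; "joints": joint angles; "dq": joint speeds; "tau": joint torques, N m; "eef_pos": TCP position; "ee_rot": TCP orientation; "force": force on the tool from outside, world axes, zero at the start; "wrist_torque": the same for the moment, N m; "grip_width": opening from 0.0 (shut) to 1.0 (fully open).
Only numpy, scipy, OpenCV 4.12 (cv2) and the standard library are available. Lean on these libraries where they do the work, as an engineer would, in place of code of your own. Each camera call takes 0.05 s, during which the arm holds its last target. There are 200 camera calls.

## Task

Push the top of the lying steel sample cylinder sideways so that it rolls across the plate, without lifting it, and comes to rest lying along the engraved line, centred over it. Then press the reader's push button down and let it come up again, with the cylinder staying on the line. Leave the pipe union, the bottle and the white cap standing where they are.

Things in the scene. Friction and masses are not known exactly. Their poses are not given: they have to be found in the camera images.
- cylinder: Loose steel sample cylinder lying on the plate, about 0.22 kg. Barrel 32 mm in diameter, 90 mm long; 12 mm necks with 18 mm brass nuts at both ends (122 mm overall). Origin at mid-barrel on the axis, 16 mm over the plate. x along the barrel; y, z turn as it rolls. Starts 60 to 90 mm to either side of the line, within 0.07 rad of parallel. A tip pressed on top and moved sideways rolls it half as far; pushed low from behind it jams on grippy fingers. Let go, it stays.
- line (a point): Middle of the dark engraved line (180 mm long, 3 mm wide, flat) on the top face of the plate. x runs along the line, y across it in the plate, z up. The plate is a fixed aluminium sheet on the bench, 210 mm along the line, 340 mm across it, 4 mm thick (top at z = 4 mm), with the line across its middle.
- union: Loose steel pipe union standing on the plate on the other side of the line from the cylinder, 46 mm tall (52 mm with its spigot), 30 mm across at its hexagonal foot. Origin at the centre of its underside, z up. Leave alone.
- bottle: Loose amber glass jar with a white lid standing on the bench to the left or right of the plate, 62 mm in diameter, 100 mm tall. Origin at the centre of its underside, z up. Leave alone.
- cap: Loose white plastic screw cap standing on the bench beyond the plate, 32 mm in diameter, 38 mm tall. Origin at the centre of its underside, z up. Leave alone.
- button_top (a point): Centre of the top of the reader's round black push button, 26 mm in diameter, 53 mm above the bench when up. It sits in a steel collar 42 mm in diameter on a fixed grey box (100 x 80 mm, 35 mm tall) on the bench, on the other side of the plate from the bottle. Pressed straight down.
- button (a joint): How far the button is pressed: 0 up, 0.006 m fully down (about 4 N). It springs back by itself.
There are look-alikes about, which are no part of the job. Leave any brown or turquoise look-alike of the cylinder alone. Of the things shaped like the part that bears button_top, the grey one is meant.

How it is judged:
By the outcome, as a careful person would: the job done as asked, in the order asked, and still so for the second after the job is handed in, with the robot touching nothing.
It also fails if it takes over 64 s, if anything falls off the work surface, if the arm or the gripper's body presses on something with over 40 N, if the wrist force passes 120 N, or if a joint passes its speed limit or range.

## Working session

There is one attempt and no reset: what is moved stays moved. The work goes in short steps, Python scripts to look and compute and a tool call to move; the robot and the scene stay as the last step left them, time stands still between calls to the robot, and variables do not carry over. Pictures are saved under pics/ and viewed, on a budget of 10 in all, crops included, one or two more only if the job needs it, and the job is handed in when it is done.

Besides the shell and the picture viewer there is one more tool, called by a JSON object that holds its "name" and its "arguments", one argument or row to a line. arm_command: Moves the arm, as the interface text tells. Its arguments: {"type":"object","properties":{"steps":{"type":"array"},"grip_force":{"type":"number"}},"required":["steps"]}

```bash
mkdir -p pics; cat > h.py <<'E'
import numpy as np, cv2
from rig import sense, capture, finish_job, search_frame, trace
def K(c):
    f=240/np.tan(np.radians(c["fov_y"])/2); return np.array([[f,0,c["cx"]],[0,f,c["cy"]],[0,0,1]])
def proj(c,p):
    E=np.array(c["extrinsics"]); q=K(c)@(E[:3,:3]@np.array(p,float)+E[:3,3]); return q[:2]/q[2]
def ray(c,u,v,z):
    E=np.array(c["extrinsics"]); R=E[:3,:3]; o=-R.T@E[:3,3]; d=R.T@np.linalg.inv(K(c))@np.array([u,v,1.]); return o+d*(z-o[2])/d[2]
E
python3 - <<'E'
from h import *
for n in("top","side"):
    c=capture(n); cv2.imwrite(f"pics/{n}0.png",c["frame"])
    print(n,c["fov_y"],c["cx"],c["cy"],[k for k in c], (-np.array(c["extrinsics"])[:3,:3].T@np.array(c["extrinsics"])[:3,3]).round())
    for t in("cylinder","union","bottle","cap","button_top","button","line"):
        try:
            for r in search_frame(c,t): print(t,round(r["score"],2),np.round(r["point"]),proj(c,r["point"]).round())
        except Exception as e: print(t,e)
print(sense())
E
```

```text
top 53.88897536652415 320.42876462901546 240.61679721155565 ['frame', 'fov_y', 'cx', 'cy', 'extrinsics', 'shot'] [ 391.  -39. 1215.]
cylinder 0.91 [821.  28.  29.] [291. 156.]
cylinder 0.83 [568.  48.  35.] [282. 251.]
cylinder 0.75 [327. 119.  29.] [253. 349.]
union 0.5 [557. -88.  47.] [336. 254.]
bottle 0.97 [525. 331. 103.] [161. 266.]
cap 0.66 [694. -73.  27.] [330. 203.]
button_top 0.43 [ 417. -457.   58.] [489. 309.]
button_top 0.4 [ 442. -317.   55.] [431. 300.]
button 0.61 [ 416. -462.   55.] [491. 310.]
button 0.59 [ 440. -321.   58.] [433. 300.]
line 0.89 [553. -22.   8.] [310. 258.]
side 53.908032261849854 311.2656151792149 242.19414884314725 ['frame', 'fov_y', 'cx', 'cy', 'extrinsics', 'shot'] [ 400. -871.  589.]
cylinder 0.88 [566.  40.  22.] [301. 234.]
cylinder 0.87 [332. 102.  20.] [197. 235.]
cylinder 0.64 [820.   8.  26.] [410. 225.]
union 0.61 [ 553. -102.   28.] [309. 268.]
bottle 0.96 [528. 322.  59.] [266. 173.]
bottle 0.25 [565.  41.  25.] [300. 233.]
cap 0.82 [698. -84.  17.] [373. 258.]
button_top 0.8 [ 416. -465.   58.] [265. 420.]
button_top 0.79 [ 440. -3
[... 167 characters left out ...]
-322.   56.] [271. 342.]
{'time_s': 0.8, 'joints': array([-1.34842221e+00,  3.12886557e-01,  1.49771682e+00, -1.32684528e-05,
        1.33102436e+00, -2.23407283e-01]), 'dq': array([-0.00077869, -0.00156447,  0.00057737,  0.00034885, -0.00098298,
       -0.00090824]), 'tau': array([-1.17665768e-03, -4.12145770e+01, -2.59891874e+01, -2.37995791e-04,
        4.32865190e-04, -1.24569326e-06]), 'eef_pos': array([ 226.34139156, -473.69451931,  231.29471782]), 'ee_rot': array([-1.75465948e-05,  9.75262188e-01,  2.21051273e-01, -6.43534445e-06]), 'force': array([-0.62443214,  0.30261293,  0.48161389]), 'wrist_torque': array([-0.01651697,  0.00131544, -0.00635409]), 'grip_width': 0.9993990599172441}
```

View pics/top0.png

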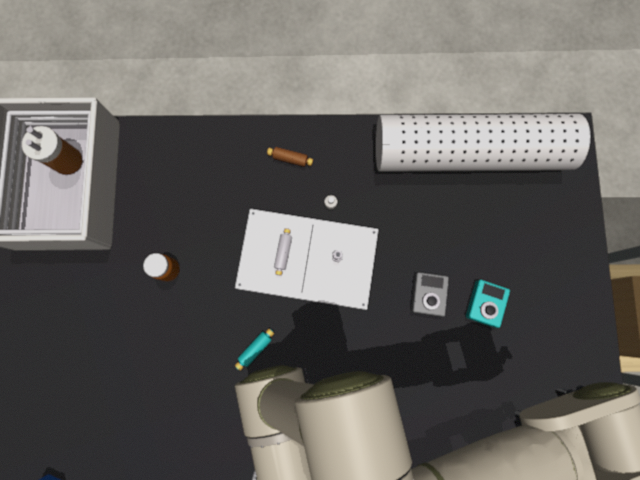

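View pics/side0.png

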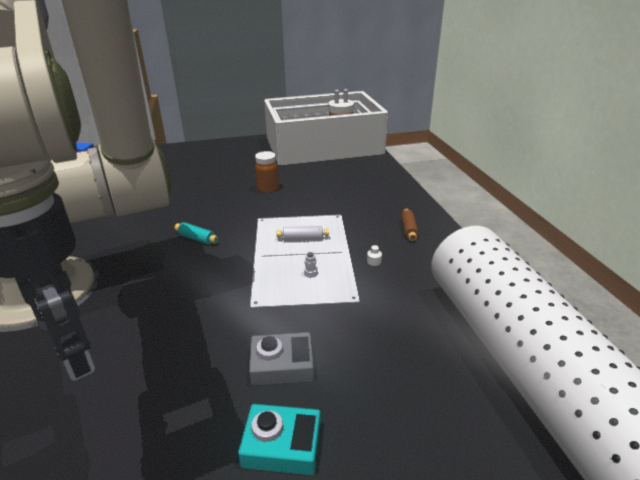

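Candidates for the cylinder in the top view are steel on the plate (283,252), brown (291,156) and turquoise (254,349). For the button they are grey (431,300) and turquoise (489,310). I choose the steel cylinder and the grey reader. The line runs from (312,226) to (303,292), and the union is at (337,256).

```bash
cat >> h.py <<'E'
def cylaxis(c,zc=20.):
    "axis centre and angle (world xy) of cylinder from the mask nearest the plate, silhouette axis taken at z=zc"
    for r in [1]:
        rs=[t for t in trace(c,"cylinder")]
    out=[]
    for r in rs:
        v,u=np.nonzero(r["mask"])
        P=np.array([ray(c,a,b,zc)[:2] for a,b in zip(u,v)])
        rect=cv2.minAreaRect(P.astype(np.float32)); m=P.mean(0); w,V=np.linalg.eigh(np.cov((P-m).T)); d=V[:,1]*np.sign(V[0,1])
        mid=m+d*((P-m)@d).max()/2+d*((P-m)@d).min()/2
        out.append((round(r["score"],2),m.round(1),mid.round(1),np.arctan2(d[1],d[0]).round(3),np.round(rect[1],1)))
    return out
def line(c,win,cen=None,ang=None):
    "fit dark line on plate within pixel window u0,u1,v0,v1 -> world z=4"
    g=cv2.cvtColor(c["frame"],cv2.COLOR_BGR2GRAY).astype(np.float32)
    u0,u1,v0,v1=win; bg=cv2.morphologyEx(g,cv2.MORPH_CLOSE,np.ones((9,9))); d=(bg-g)[v0:v1,u0:u1]
    v,u=np.nonzero(d>25); wt=d[v,u]
    P=np.array([ray(c,a+u0,b+v0,4.)[:2] for a,b in zip(u,v)])
    for _ in range(3):
        l=cv2.fitLine(P.astype(np.float32),cv2.DIST_HUBER,0,.01,.01).ravel(); d=l[:2]; n=np.array([-d[1],d[0]]); k=abs((P-l[2:])@n)<5; P=P[k]
    s=(P-l[2:])@d; d=d*np.sign(d[0])
    s=(P-l[2:])@d
    return (l[2:]+d*(s.min()+s.max())/2).round(1),np.arctan2(d[1],d[0]).round(4),np.ptp(s).round(1),len(P)
E
python3 - <<'E'
from h import *
t=capture("top"); s=capture("side")
print("line top",line(t,(298,320,222,298))); print("line side",line(s,(256,350,248,262)))
for z in (16,20): print(z,"top",cylaxis(t,z),"\nside",cylaxis(s,z))
for n,c in(("top",t),("side",s)):
    for tt in ("button_top","button"):
        for r in trace(c,tt):
            v,u=np.nonzero(r["mask"]); print(n,tt,round(r["score"],2),u.min(),u.max(),v.min(),v.max(),len(u))
    for z in(4,):
        print(proj(c,[553,-40,4]))
a=t["frame"][215:315,235:455]; b=s["frame"][205:285,250:360]
a=cv2.resize(a,None,fx=3.6,fy=3.6,interpolation=cv2.INTER_CUBIC)
cv2.imwrite("pics/crop1.png",a)
E
```

```text
line top (array([553.7, -13.3]), np.float32(-0.1682), np.float64(177.3), 119)
line side (array([556.5, -12.6]), np.float32(-0.165), np.float64(175.8), 112)
16 top [(0.69, array([326.6, 117.8]), array([326.8, 117.7]), np.float64(-0.774), array([ 35.1, 121.4])), (0.6, array([570.4,  48.9]), array([570.4,  48.9]), np.float64(-0.188), array([ 32.2, 123.3])), (0.19, array([700.3, -76.1]), array([699.5, -76.1]), np.float64(0.026), array([26.2, 26.5]))] 
side [(0.79, array([572.8,  55.3]), array([571.8,  55.6]), np.float64(-0.212), array([ 62.8, 122.1])), (0.69, array([827.4,  29.2]), array([827.6,  29.6]), np.float64(1.288), array([131.7,  29.8])), (0.65, array([330.1, 117.5]), array([329.3, 118.4]), np.float64(-0.86), array([ 49.6, 140.2])), (0.55, array([ 444.4, -283.9]), array([ 444.4, -284.1]), np.float64(1.468), array([33. , 27.7]))]
20 top [(0.69, array([326.9, 117.3]), array([327. , 117.1]), np.float64(-0.774), array([ 35., 121.])), (0.6, array([569.8,  48.6]), array([569.8,  48.6]), np.float64(-0.188), array([ 32.1, 122.9])), (0.19, array([699.3, -76. ]), array([698.5, -76. ]), np.float64(0.026), array([26.1, 26.5]))] 
side [(0.79, array([571.6,  48.9]), array([570.6,  49.1]), np.float64(-0.212), array([ 62.3, 121.2])), (0.69, array([824.5,  22.9]), array([824.6,  23.4]), np.float64(1.288), array([130.8,  29.6])), (0.65, array([330.6, 110.6]), array([329.8, 111.5]), np.float64(-0.86), array([ 49.3, 139.2])), (0.55, array([ 444.1, -288. ]), array([ 444.1, -288.2]), np.float64(1.468), array([32.8, 27.5]))]
top button_top 0.45 485 495 305 314 96
top button 0.6 427 437 296 305 92
top button 0.54 485 495 304 314 96
[317.30265461 258.27071613]
side button_top 0.76 261 277 336 351 213
side button_top 0.57 257 276 411 431 318
side button 0.69 257 276 411 431 322
side button 0.64 262 276 337 350 166
[302.5882794  260.89564631]
```

View pics/crop1.png

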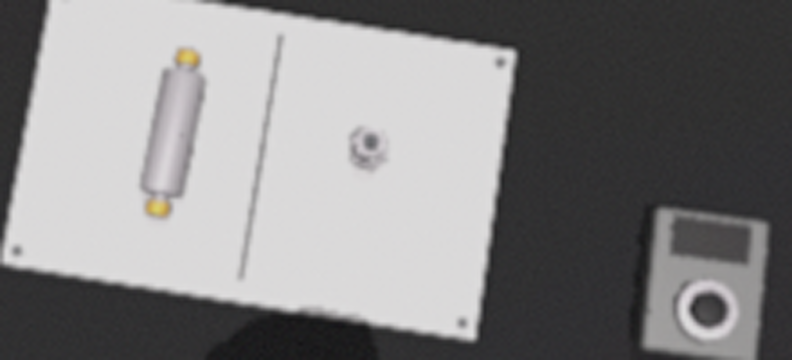

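The crop confirms the steel cylinder at (172,130) in crop pixels, parallel to the line, with the union beyond it. The grey reader's button is at full-frame pixel (431,300). I'll roll it in short strokes with the fingers half open along the barrel, so first I move over the cylinder.

{"name": "arm_command", "arguments": {
  "steps": [0.63,0.96,0,1,50,0.63,0.96,0,1,50,0.63,0.96,0,1,50,0.63,0.96,0,1,50,0.63,0.96,0,1,50]
}}

```text
time_s: 1.92
eef_pos: [384.6, -232.1, 231.5]
ee_rot: [0.0, 0.904, 0.428, 0.0]
force: [0.5, -0.3, 0.8]
grip_width: 0.504
```

{"name": "arm_command", "arguments": {
  "steps": [0.63,0.96,0,1,50,0.63,0.96,0,1,50,0.63,0.96,0,1,50,0.63,0.96,0,1,50,0.63,0.96,0,1,50]
}}

```text
time_s: 2.55
eef_pos: [542.2, 8.1, 231.4]
ee_rot: [0.0, 0.79, 0.614, 0.0]
force: [0.8, -0.7, 0.0]
grip_width: 0.497
```

{"name": "arm_command", "arguments": {
  "steps": [0.6,0.96,-0.6,1,50,0,0,-1,0,50,0,0,-1,0,50,0,0,0,0,50]
}}

```text
time_s: 3.05
eef_pos: [568.8, 53.4, 99.3]
ee_rot: [-0.003, 0.763, 0.646, -0.002]
force: [-0.0, -0.8, 1.3]
grip_width: 0.497
```

{"name": "arm_command", "arguments": {
  "steps": [0.05,0.06,-0.5,0,50,0,0,-0.5,0,50,0,0,-0.1,0,50,0,0,0,0,50]
}}

```text
time_s: 3.55
eef_pos: [574.0, 56.0, 48.8]
ee_rot: [0.001, 0.763, 0.646, 0.001]
force: [0.5, 0.4, 0.5]
grip_width: 0.497
```

```bash
python3 - <<'E'
from h import *
s=capture("side"); t=capture("top")
print(sense()["eef_pos"],sense()["force"])
for c in (t,s):
    print(cylaxis(c,20))
print(ray(t,431.5,300.5,53),ray(s,269.5,343.5,53))
a=cv2.resize(s["frame"][170:290,240:370],None,fx=4,fy=4,interpolation=cv2.INTER_CUBIC)
cv2.imwrite("pics/side1.png",a)
E
```

```text
[574.0238171   55.98945886  48.73766327] [-0.61368028 -0.32420528  0.25025386]
[]
[(0.74, array([329.9, 109.6]), array([328.9, 110.7]), np.float64(-0.838), array([ 44.5, 131.7])), (0.72, array([823.8,  22.1]), array([824.9,  25.9]), np.float64(1.287), array([136. ,  31.9])), (0.55, array([570.9,  48.4]), array([571.8,  48.3]), np.float64(-0.166), array([ 67.5, 119.1]))]
[ 439.79760931 -318.68485625   53.        ] [ 442.67792664 -321.55517239   53.        ]
```

View pics/side1.png

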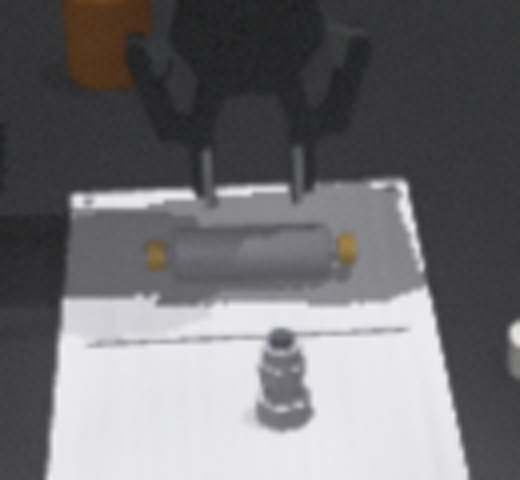

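The fingers are over the barrel, inside its ends at crop pixels (207,200) and (298,200). I'll lower until they touch.

{"name": "arm_command", "arguments": {
  "steps": [0,0,-0.12,0,50,0,0,-0.08,0,50,0,0,-0.04,0,50,0,0,0,0,50]
}}

```text
time_s: 4.25
eef_pos: [573.1, 56.1, 34.8]
ee_rot: [-0.0, 0.763, 0.646, -0.0]
force: [0.1, -0.6, -1.5]
grip_width: 0.497
```

{"name": "arm_command", "arguments": {
  "steps": [0,0,-0.04,0,50,0,0,0,0,50]
}}

```text
time_s: 4.5
eef_pos: [573.4, 56.2, 33.9]
ee_rot: [0.0, 0.763, 0.646, 0.0]
force: [-2.0, 1.0, 7.3]
grip_width: 0.498
```

{"name": "arm_command", "arguments": {
  "steps": [0,0,-0.03,0,50,0,0,0,0,50]
}}

```text
time_s: 4.75
eef_pos: [573.6, 56.4, 33.6]
ee_rot: [0.0, 0.763, 0.646, 0.001]
force: [-6.3, 2.6, 18.7]
grip_width: 0.498
```

{"name": "arm_command", "arguments": {
  "steps": [0,0,0.02,0,50,-0.013,-0.08,0,0,50,-0.013,-0.08,0,0,50,-0.013,-0.08,0,0,50,0,0,0,0,50]
}}

```text
time_s: 5.38
eef_pos: [571.1, 44.1, 33.9]
ee_rot: [0.0, 0.763, 0.646, 0.0]
force: [-6.4, -0.0, 13.1]
grip_width: 0.496
```

```bash
python3 - <<'E'
from h import *
s=capture("side")
print(cylaxis(s,20)); print(sense()["force"])
E
```

```text
[(0.89, array([823.8,  21.6]), array([824.5,  23.9]), np.float64(1.268), array([140.6,  33.9])), (0.74, array([571.7,  42.1]), array([571.7,  42.1]), np.float64(-0.186), array([ 61.1, 125.2]))]
[-6.80710556  1.20090038 13.75226308]
```

It rolls at half the tip's travel as expected. I'll continue the stroke, then lift and step back.

{"name": "arm_command", "arguments": {
  "steps": [-0.013,-0.08,0,0,50,-0.013,-0.08,0,0,50,-0.013,-0.08,0,0,50,-0.013,-0.08,0,0,50,-0.01,-0.06,0,0,50]
}}

```text
time_s: 6.1
eef_pos: [567.6, 25.3, 33.8]
ee_rot: [-0.001, 0.763, 0.647, -0.0]
force: [-7.9, 1.1, 15.0]
grip_width: 0.499
```

{"name": "arm_command", "arguments": {
  "steps": [0,0,0,0,50,0,0,0.2,0,50,0,0,0.1,0,50,0,0,0,0,50]
}}

```text
time_s: 6.6
eef_pos: [568.4, 25.1, 47.9]
ee_rot: [0.0, 0.763, 0.646, 0.0]
force: [-0.7, -0.8, 0.6]
grip_width: 0.499
```

```bash
python3 - <<'E'
from h import *
s=capture("side")
print(cylaxis(s,20)); print(sense()["force"],sense()["eef_pos"])
E
```

```text
[(0.86, array([569.1,  33.5]), array([568.7,  33.6]), np.float64(-0.198), array([ 56.5, 121.4])), (0.81, array([824.1,  24.1]), array([824.9,  26.5]), np.float64(1.268), array([145.7,  36.6])), (0.44, array([700.6, -83.4]), array([701.9, -79.9]), np.float64(1.202), array([73.9, 29.7]))]
[-0.63185327  0.23860688 -0.0484641 ] [567.98397428  25.13975435  47.30955493]
```

{"name": "arm_command", "arguments": {
  "steps": [0.056,0.345,0,0,50,0,0,-0.2,0,50,0,0,-0.06,0,50,0,0,-0.04,0,50,0,0,0,0,50]
}}

```text
time_s: 7.32
eef_pos: [570.5, 42.7, 33.4]
ee_rot: [-0.001, 0.763, 0.646, -0.0]
force: [-5.6, 3.5, 12.7]
grip_width: 0.497
```

{"name": "arm_command", "arguments": {
  "steps": [-0.014,-0.088,0,0,50,-0.014,-0.088,0,0,50,-0.014,-0.088,0,0,50,-0.014,-0.088,0,0,50,-0.014,-0.088,0,0,50]
}}

```text
time_s: 7.95
eef_pos: [566.6, 20.5, 33.8]
ee_rot: [-0.001, 0.763, 0.646, -0.001]
force: [-9.5, 2.5, 19.5]
grip_width: 0.502
```

{"name": "arm_command", "arguments": {
  "steps": [-0.014,-0.088,0,0,50,-0.014,-0.088,0,0,50,-0.014,-0.088,0,0,50,0,0,0,0,50]
}}

```text
time_s: 8.45
eef_pos: [564.6, 7.0, 33.7]
ee_rot: [-0.001, 0.763, 0.646, -0.001]
force: [-10.3, 0.3, 17.9]
grip_width: 0.496
```

{"name": "arm_command", "arguments": {
  "steps": [0,0,0.2,0,50,0,0,0.1,0,50,0,0,0,0,50]
}}

```text
time_s: 8.82
eef_pos: [565.5, 7.1, 47.7]
ee_rot: [0.0, 0.763, 0.646, 0.0]
force: [-1.6, 0.3, 0.2]
grip_width: 0.499
```

```bash
python3 - <<'E'
from h import *
s=capture("side")
print(cylaxis(s,20)); print(sense()["force"],sense()["eef_pos"])
E
```

```text
[(0.78, array([566.8,  14.9]), array([565.9,  15.1]), np.float64(-0.207), array([ 59.1, 122.4])), (0.78, array([823.4,  20.5]), array([824.4,  23.9]), np.float64(1.273), array([140.3,  34.5])), (0.58, array([330.1, 110.3]), array([329. , 111.5]), np.float64(-0.825), array([ 47. , 130.4]))]
[-0.97510336  0.87719439  0.12398059] [565.15932803   7.18559318  47.24320619]
```

{"name": "arm_command", "arguments": {
  "steps": [0.056,0.34,0,0,50,0,0,-0.2,0,50,0,0,-0.06,0,50,0,0,-0.04,0,50,0,0,0,0,50]
}}

```text
time_s: 9.55
eef_pos: [567.7, 24.5, 33.4]
ee_rot: [-0.001, 0.763, 0.646, -0.0]
force: [-5.7, 2.7, 13.0]
grip_width: 0.505
```

{"name": "arm_command", "arguments": {
  "steps": [-0.014,-0.088,0,0,50,-0.014,-0.088,0,0,50,-0.014,-0.088,0,0,50,-0.014,-0.088,0,0,50,-0.014,-0.088,0,0,50]
}}

```text
time_s: 10.18
eef_pos: [563.8, 2.3, 33.8]
ee_rot: [-0.001, 0.763, 0.646, -0.001]
force: [-10.1, 2.3, 18.8]
grip_width: 0.502
```

{"name": "arm_command", "arguments": {
  "steps": [-0.014,-0.088,0,0,50,-0.014,-0.088,0,0,50,-0.014,-0.088,0,0,50,0,0,0,0,50]
}}

```text
time_s: 10.68
eef_pos: [561.8, -11.3, 33.7]
ee_rot: [-0.001, 0.763, 0.646, -0.001]
force: [-10.6, 1.1, 18.3]
grip_width: 0.503
```

{"name": "arm_command", "arguments": {
  "steps": [0,0,0.2,0,50,0,0,1,0,50,0,1,1,0,50,0,1,1,0,50,0,1,0,0,50]
}}

```text
time_s: 11.3
eef_pos: [563.9, 128.4, 184.7]
ee_rot: [0.002, 0.763, 0.646, 0.003]
force: [0.4, -0.4, -0.9]
grip_width: 0.501
```

{"name": "arm_command", "arguments": {
  "steps": [0,1,0,0,50,0,1,0,0,50,0,1,0,0,50,0,0,0,0,50]
}}

```text
time_s: 11.8
eef_pos: [561.8, 280.2, 180.5]
ee_rot: [-0.0, 0.762, 0.648, 0.0]
force: [1.2, 0.0, -0.6]
grip_width: 0.498
```

```bash
python3 - <<'E'
from h import *
s=capture("side");t=capture("top")
print(cylaxis(s,20));print(cylaxis(t,20)); print(sense()["force"],sense()["eef_pos"])
cv2.imwrite("pics/top2.png",cv2.resize(t["frame"][200:320,225:390],None,fx=4.5,fy=4.5,interpolation=cv2.INTER_CUBIC))
E
```

```text
[(0.75, array([330.7, 110. ]), array([329.9, 110.9]), np.float64(-0.853), array([ 47.5, 136.5])), (0.6, array([824.5,  22.6]), array([825.6,  26.2]), np.float64(1.277), array([145.5,  32.6]))]
[(0.76, array([326.8, 117.7]), array([327.2, 117.3]), np.float64(-0.74), array([ 34.9, 121.4])), (0.7, array([560.7,  -3.5]), array([561.2,  -3.6]), np.float64(-0.18), array([ 32.6, 123.3])), (0.6, array([823.5,  30.6]), array([823.4,  30.5]), np.float64(1.314), array([121.3,  35.4]))]
[-0.90927403  0.21597826 -0.24283986] [562.71741965 276.36412098 180.90628614]
```

View pics/top2.png

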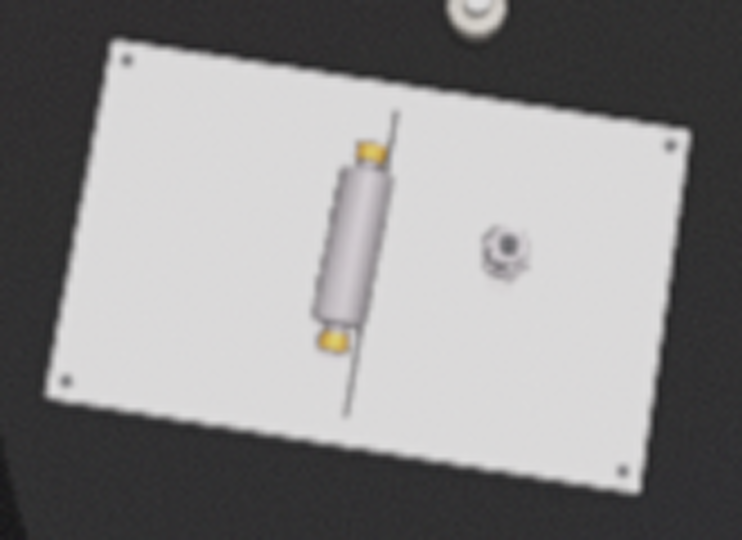

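The cylinder is parallel to the line and still about 10.8 mm short of it on the left (barrel centre at crop (352,247), line from (396,112) to (346,415)). I'll go back for the last stroke.

{"name": "arm_command", "arguments": {
  "steps": [0,-0.9,0,0,50,0,-0.9,0,0,50,0,-0.9,0,0,50,0,-0.9,0,0,50,0,-0.9,-0.6,0,50]
}}

```text
time_s: 12.62
eef_pos: [563.4, 49.6, 152.6]
ee_rot: [0.002, 0.764, 0.646, 0.002]
force: [0.7, -0.6, -0.4]
grip_width: 0.496
```

{"name": "arm_command", "arguments": {
  "steps": [0,-0.9,-0.9,0,50,0,0,-0.9,0,50,0,0,0,0,50,0,0,0,0,50]
}}

```text
time_s: 13.12
eef_pos: [563.4, 7.9, 63.7]
ee_rot: [0.001, 0.763, 0.646, 0.001]
force: [0.5, 0.1, -0.3]
grip_width: 0.494
```

{"name": "arm_command", "arguments": {
  "steps": [-0.03,-0.12,-0.3,0,50,0,0,-0.2,0,50,0,0,-0.08,0,50,0,0,-0.05,0,50,0,0,0,0,50]
}}

```text
time_s: 13.75
eef_pos: [561.0, 2.5, 33.5]
ee_rot: [0.0, 0.763, 0.647, -0.0]
force: [-15.3, 2.1, 35.8]
grip_width: 0.501
```

{"name": "arm_command", "arguments": {
  "steps": [-0.014,-0.085,0,0,50,-0.014,-0.085,0,0,50,-0.014,-0.085,0,0,50,-0.014,-0.085,0,0,50,-0.014,-0.085,0,0,50]
}}

```text
time_s: 14.38
eef_pos: [557.0, -18.4, 33.5]
ee_rot: [-0.001, 0.763, 0.647, -0.0]
force: [-18.0, 4.6, 37.7]
grip_width: 0.501
```

{"name": "arm_command", "arguments": {
  "steps": [0,0,0,0,50,0,0,0.2,0,50,0,0,1,0,50,0,1,1,0,50,0,1,1,0,50]
}}

```text
time_s: 15.0
eef_pos: [557.4, 70.3, 180.1]
ee_rot: [0.0, 0.763, 0.646, 0.0]
force: [0.9, 0.1, -0.1]
grip_width: 0.503
```

{"name": "arm_command", "arguments": {
  "steps": [0,1,0,0,50,0,1,0,0,50,0,1,0,0,50,0,1,0,0,50,0,0,0,0,50]
}}

```text
time_s: 15.62
eef_pos: [556.7, 272.4, 178.1]
ee_rot: [-0.0, 0.762, 0.648, -0.0]
force: [0.3, -1.0, 0.2]
grip_width: 0.499
```

```bash
python3 - <<'E'
from h import *
s=capture("side");t=capture("top")
print(cylaxis(s,20));print(cylaxis(t,20)); print(sense()["force"],sense()["eef_pos"])
cv2.imwrite("pics/top3.png",cv2.resize(t["frame"][200:320,225:390],None,fx=4.5,fy=4.5,interpolation=cv2.INTER_CUBIC))
E
```

```text
[(0.95, array([826.2,  25. ]), array([826.4,  25.6]), np.float64(1.274), array([136.3,  33.5])), (0.8, array([560.3, -12.7]), array([561. , -12.8]), np.float64(-0.2), array([ 56.4, 122.2])), (0.61, array([329.6, 111.1]), array([328.8, 112. ]), np.float64(-0.845), array([ 46.5, 133.6]))]
[(0.92, array([560.1, -13.7]), array([560. , -13.7]), np.float64(-0.188), array([ 32.3, 121.1])), (0.78, array([825.1,  33.6]), array([824.8,  32.4]), np.float64(1.32), array([120.7,  34.2])), (0.77, array([326.7, 118.9]), array([327.1, 118.4]), np.float64(-0.752), array([ 30. , 119.3]))]
[ 0.26368819 -1.10506055  0.09050442] [557.65366475 268.43048243 178.53717543]
```

View pics/top3.png

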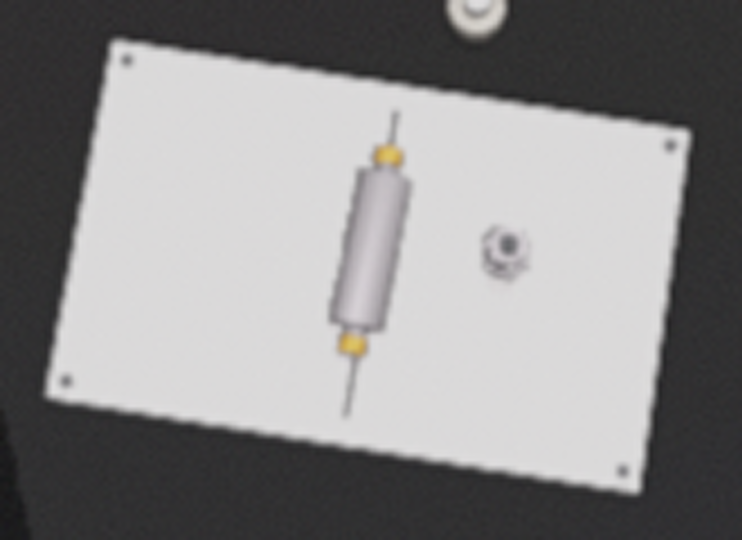

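The cylinder lies over the line: 0.7 mm off across it and about 1° of yaw, though about 6 mm off along it, nearly all of it from the start. The union hasn't moved. Next is the button at about (441,-320,53), fingers shut.

{"name": "arm_command", "arguments": {
  "steps": [-0.2,-1,0,0,0,-0.2,-1,0,0,0,-0.2,-1,0,0,0,-0.2,-1,0,0,0,-0.2,-1,0,0,0]
}}

```text
time_s: 16.45
eef_pos: [506.8, 16.8, 178.9]
ee_rot: [0.0, 0.764, 0.646, 0.0]
force: [0.6, 0.1, 0.2]
grip_width: -0.003
```

{"name": "arm_command", "arguments": {
  "steps": [-0.2,-1,0,0,0,-0.2,-1,0,0,0,-0.2,-1,0,0,0,-0.2,-1,0,0,0,-0.2,-1,0,0,0]
}}

```text
time_s: 17.08
eef_pos: [456.3, -233.1, 178.9]
ee_rot: [0.0, 0.764, 0.646, 0.0]
force: [1.1, -0.0, 0.1]
grip_width: -0.0
```

{"name": "arm_command", "arguments": {
  "steps": [-0.2,-1,0,0,0,0,0,0,0,0,0,0,0,0,0]
}}

```text
time_s: 17.45
eef_pos: [447.0, -280.8, 178.6]
ee_rot: [-0.0, 0.763, 0.646, 0.0]
force: [-0.6, 0.8, 0.2]
grip_width: -0.002
```

{"name": "arm_command", "arguments": {
  "steps": [-0.12,-0.79,0,0,0,0,0,-0.9,0,0,0,0,-0.9,0,0,0,0,-0.45,0,0,0,0,0,0,0]
}}

```text
time_s: 18.08
eef_pos: [441.2, -318.8, 65.1]
ee_rot: [-0.002, 0.763, 0.647, -0.0]
force: [-0.3, 0.4, 0.2]
grip_width: -0.0
```

```bash
python3 - <<'E'
from h import *
s=capture("side")
print(sense()["force"],sense()["eef_pos"])
cv2.imwrite("pics/side3.png",cv2.resize(s["frame"][260:400,200:370],None,fx=4,fy=4,interpolation=cv2.INTER_CUBIC))
E
```

```text
[-0.10232036  0.55884522  1.26618878] [ 441.73941456 -319.5458976    66.50359984]
```

View pics/side3.png

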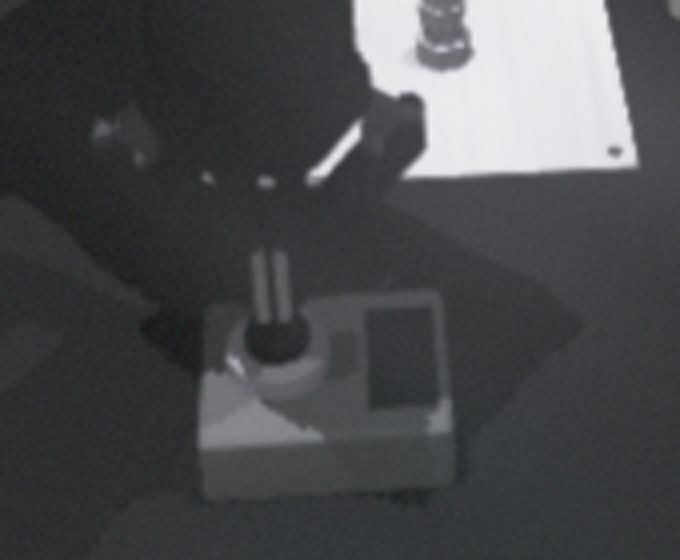

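The shut fingers at crop (270,320) sit right above the black button at (277,342). I'll press.

{"name": "arm_command", "arguments": {
  "steps": [0,0,-0.2,0,0,0,0,-0.08,0,0,0,0,0,0,0]
}}

```text
time_s: 18.5
eef_pos: [441.8, -320.3, 52.5]
ee_rot: [0.001, 0.763, 0.646, 0.0]
force: [1.4, 0.4, 3.8]
grip_width: 0.003
```

{"name": "arm_command", "arguments": {
  "steps": [0,0,-0.06,0,0,0,0,-0.06,0,0,0,0,0,0,0,0,0,0,0,0]
}}

```text
time_s: 19.0
eef_pos: [442.1, -320.5, 50.2]
ee_rot: [0.001, 0.763, 0.647, -0.0]
force: [-9.0, 11.7, 41.8]
grip_width: 0.001
```

The fingers stopped at z = 50.2 with 42 N. That is either the button bottomed out (if the tips sit lower than reported) or a finger on the collar. I'll back off slowly and watch force against height.

{"name": "arm_command", "arguments": {
  "steps": [0,0,0.06,0,0,0,0,0.02,0,0,0,0,0,0,0]
}}

```text
time_s: 19.38
eef_pos: [441.9, -320.4, 51.0]
ee_rot: [0.001, 0.763, 0.646, 0.0]
force: [0.6, 1.8, 9.2]
grip_width: -0.0
```

```bash
python3 - <<'E'
from h import *
F=[]
for i in range(6):
    c=capture("side"); F.append(sense()["force"])
print(np.mean(F,0),sense()["eef_pos"])
cv2.imwrite("pics/side4.png",cv2.resize(c["frame"][320:370,240:310],None,fx=9,fy=9,interpolation=cv2.INTER_CUBIC))
E
```

```text
[0.71512775 2.33033255 9.16188079] [ 441.84442863 -320.38385001   50.96679116]
```

{"name": "arm_command", "arguments": {
  "steps": [0,0,0.04,0,0,0,0,0,0,0]
}}

```text
time_s: 19.92
eef_pos: [441.7, -320.4, 52.4]
ee_rot: [0.0, 0.763, 0.646, 0.0]
force: [2.1, 0.0, 3.4]
grip_width: -0.0
```

```bash
python3 - <<'E'
from h import *
F=[]
for i in range(6):
    c=capture("side"); F.append(sense()["force"])
print(np.mean(F,0),sense()["eef_pos"])
E
```

```text
[2.41410215 0.06057634 3.55957161] [ 441.5443719  -320.35484965   52.14530585]
```

{"name": "arm_command", "arguments": {
  "steps": [0,0,0.04,0,0,0,0,0,0,0]
}}

```text
time_s: 20.48
eef_pos: [441.4, -320.2, 54.1]
ee_rot: [-0.0, 0.763, 0.646, -0.0]
force: [1.9, -1.4, 2.7]
grip_width: 0.002
```

```bash
python3 - <<'E'
from h import *
F=[]
for i in range(6):
    c=capture("side"); F.append(sense()["force"])
print(np.mean(F,0),sense()["eef_pos"])
E
```

```text
[ 0.54582633 -1.04687165  2.03320047] [ 441.37612493 -320.21758662   54.05685119]
```

View pics/side4.png

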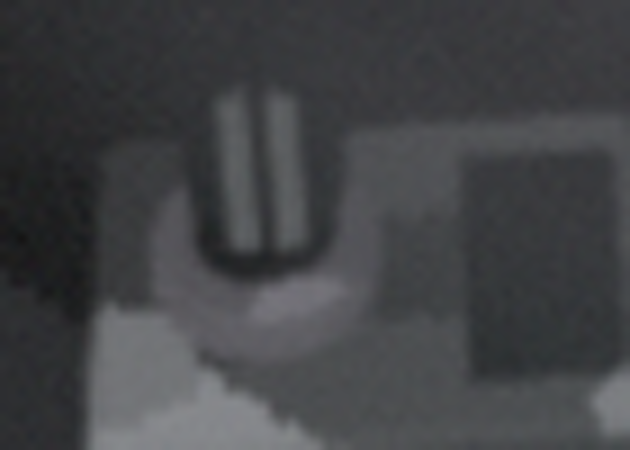

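The force fits the button spring: about 2.0 N at z = 54.1, 3.6 N at 52.1 and a hard stop near 51, with contact starting near 57. So the tips reach about 4 mm below the reported TCP, and the button went fully down. The crop shows the fingers within the button, clear of the collar. Now I'll release it and move off.

{"name": "arm_command", "arguments": {
  "steps": [0,0,0.1,0,0,0,0,0.4,0,0,0,0,1,0,0,0,-0.5,1,0,0,-0.5,-1,0,0,0]
}}

```text
time_s: 21.4
eef_pos: [418.0, -395.8, 183.2]
ee_rot: [0.003, 0.762, 0.648, -0.0]
force: [0.6, -0.8, -0.2]
grip_width: -0.0
```

{"name": "arm_command", "arguments": {
  "steps": [-1,-1,0,0,0,-1,-0.5,0,0,0,-0.5,0,0,0,0,0,0,0,0,0]
}}

```text
time_s: 21.9
eef_pos: [295.9, -464.3, 179.0]
ee_rot: [-0.001, 0.764, 0.645, 0.0]
force: [1.6, -0.1, -0.2]
grip_width: 0.0
```

```bash
python3 - <<'E'
from h import *
s=capture("side");t=capture("top")
print([x for x in cylaxis(s,20)+cylaxis(t,20) if 540<x[1][0]<590]); print(sense()["force"],sense()["eef_pos"],sense()["time_s"])
for n in("union","bottle","cap","button_top"):
    for c in (t,s): print(n,[(round(r["score"],2),np.round(r["point"])) for r in search_frame(c,n)][:2])
a=t["frame"][190:330,140:460]
cv2.imwrite("pics/final.png",cv2.resize(a,None,fx=2.5,fy=2.5,interpolation=cv2.INTER_CUBIC))
E
```

```text
[(0.68, array([562.6, -12.9]), array([561.4, -12.7]), np.float64(-0.183), array([ 52.5, 117.4])), (0.97, array([559.5, -13.5]), array([560.1, -13.6]), np.float64(-0.186), array([ 31.6, 121.2]))]
[ 0.25734047 -0.13291035 -0.03841897] [ 298.15826638 -463.97880184  179.06971714] 22.1
union [(0.49, array([559., -90.,  48.]))]
union [(0.8, array([ 553., -101.,   28.]))]
bottle [(0.75, array([526., 332., 102.]))]
bottle [(0.8, array([529., 319.,  58.]))]
cap []
cap [(0.72, array([701., -83.,  14.]))]
button_top [(0.59, array([ 441., -316.,   56.])), (0.59, array([ 418., -458.,   58.]))]
button_top [(0.78, array([ 418., -465.,   57.])), (0.69, array([ 444., -322.,   59.]))]
```

View pics/final.png

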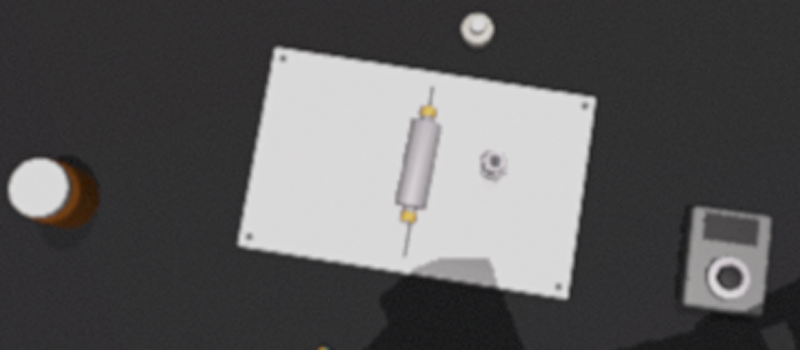

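The final view shows the cylinder on the line at crop (418,165). The union (492,163), the bottle (40,188), the cap (478,28) and the grey reader with its button free (730,277) are all in place, and the arm is clear.

```bash
python3 -c "
from rig import finish_job; print(finish_job())"
```

```text
the job is handed in; nothing more can be done
None
```

I rolled the steel cylinder about 63 mm onto the engraved line in four press-and-roll strokes. I then pressed the grey reader's button down, let it come up, moved the arm clear and handed the job in at about 22 s.

**Cylinder:** In the last top view it is about 0.7 mm off the line across it, and about 0.02 rad (1°) off parallel. It sits about 6 mm off the line's middle along its length. Nearly all of that was there at the start, and rolling can't correct it, so I left it. It had not moved after the button press.

**Button:** The fingers reached a hard stop at a reported z of 50.2 mm, where fully down should be about 47 mm. The force on backing off (2.0 N at 54.1, 3.6 N at 52.1) matches the button spring. I take the fingertips to sit about 4 mm below the reported TCP, so the button went fully down. I have no direct reading of the button itself. The press peaked near 42 N, on the fingertips.

**Other things:** The union, bottle and cap stand where they were, within measuring error. The finder missed the cap in the last top view, but it shows in the picture and in the side view. I did not touch the brown or turquoise look-alikes.

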